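# Set the green egg timer to three

## Robot

A 6-joint arm with a two-finger parallel gripper is mounted at the origin on a cart in front of the work surface, level with it; the furniture and walls round the work are solid. World frame = base frame: x ahead of the robot, y to its left, z up, the work surface at z = 0. Lengths are in m, angles in rad, forces in N, time in s.
With the tool pointing down it reaches from about 0.35 to 0.975 m from the base axis. Payload 4.9 kg.
Tool frame: the origin (TCP) lies at the very end of the fingers, on their centre line; the grasp point (between the pads) lies 19 mm behind it; z points along the fingers, y is the line along which they close (so a half turn about z gives the same grasp; the last joint's range is limited). The gripper opens to 85 mm and grips with 20 to 120 N. Pads are 22 mm wide; open, the fingers measure 114 mm over their backs; the gripper's body (76 mm by 85 mm) begins 54 mm behind the grasp point. The pads swing forward as they close: fully open they stand 13 mm farther back than shut.
Start: joints at [1.191, 0.053, 1.613, -0, 1.476, -0.119], TCP at [0.161, 0.604, 0.231] pointing down, gripper open.
Joint ranges: [-3.01, 3.01], [-1.01, 2.22], [0.06, 2.58], [-1.02, 4.17], [0.09, 2.62], [-3.14, 3.14]. Speed limits (rad/s): [2.57, 2.57, 3.14, 3.14, 3.14, 3.14].

## Interface

Orientations are given as a unit quaternion [w, x, y, z].
In Python, from plant import state, optics, ticket, nets gives the robot as it stands. The module is installed in compiled form; this text tells all that it offers.
- The arm moves only by the shell command python3 -m inch 'ROWS' [OPENING]. ROWS is JSON, a list of rows, each an object of numbers: "dx", "dy", "dz": the shift along the tool's x, y, z as a fraction of full scale; "rx", "ry", "rz": the turn, a rotation vector about the tool's x, y, z as a fraction of full scale. In form: [{"dx": .., "dy": .., "dz": .., "rx": .., "ry": .., "rz": ..}, ...]. A call has 1 to 5 rows; each row is the pose to reach, as a shift and turn from the pose commanded when the call began, along the tool's axes at that moment; what a row does not reach only later rows make up. Full scale, the value 1, is 0.8 m for a shift and 1.5 rad for a turn. A row lasts 1/10 s, in which the tool goes at most 50 mm and 8.59 degrees, less where a joint would pass 70% of its speed; a pose out of reach is approached as far as the arm can. A call with a number of a shift or a turn outside -1 to 1 is refused whole. A call with a gripper value outside its range is refused whole. OPENING is the opening, from -1 (shut) to 1 (fully open), set as the call begins (- or left out, the last holds). The fingers move at their own pace and stop on an object; the grip force is fixed at half the most. Time passes only in rows, so rows that repeat a pose let the fingers close. It gives the time, the measured TCP pose, the force, the opening and the grip force at its end, in the units of the state.
- state(): the state, without advancing time (a new reading comes with each control period).
- optics.grab_frame(name): name is "scene" or "top" or "wrist"; returns the picture (420x560x3 uint8, red, green, blue); there is no depth.
- optics.camera_info(name): a dict with "fx", "fy", "cx", "cy" (pixels), "R" (3x3) and "t" (3): a world point X has camera coordinates R X + t. Camera axes: x right, y down, z forward; pixel columns grow to the right and rows downward; lengths in m; the calibration is good to about 2 mm. The wrist camera is an equidistant fisheye: a pixel r from the principal point sees the ray r / f radians off the axis. A picture is of the moment at which its call begins: read the wrist's pose just before it. camera_info takes no time and is no camera call; for the wrist camera it gives the pose at the moment of the call.
- ticket.job_done(): hands the job in; it is judged then, once.
Trained networks look in the newest picture that a camera, given by its name, has taken for a name from the list of things; names that differ only in an ending like _2 or _b are one class to them, and where a whole thing is asked for, a point or a joint stands for the part that bears it (a point fixed in the world has none). Each returns a list of dicts, best first, with "confidence" (0 to 1); they miss things now and then, are a little off and sometimes report something else, mostly with a low value. They report only what shows in the picture. A call takes as long as a camera call.
- nets.boxes_of(camera, name): "bbox" ([centre column, centre row, width, height] in pixels, round what is visible of it).
- nets.outline_of(camera, name): "pixels" (420x560 bool, what is visible of it) and "bbox" ([centre column, centre row, width, height] in pixels, round what is visible of it).
The state is a dict: "time": time; "joint_pos": joint angles; "joint_vel": joint speeds; "joint_efforts": joint torques, N m; "tool_pos": TCP position; "tool_rot": TCP orientation; "contact_force": force on the tool from outside, world axes, zero at the start; "ft_torque": the same for the moment, N m; "gripper_width": opening from 0.0 (shut) to 1.0 (fully open); "grasp_force": force on a finger pad.
Only numpy, scipy, OpenCV 4.12 (cv2) and the standard library are available. Lean on these libraries where they do the work, as an engineer would, in place of code of your own. Each camera call takes 0.05 s, during which the arm holds its last target. There are 200 camera calls.

## Task

Set the green egg timer to three: push the ridges of its thumbwheel away from the front, one after the other, until the face with three dots lies on top, level between the two white marks. Leave the blue timer alone, and do not knock or shift the green egg cup.

Things in the scene. Friction and masses are not known exactly. Their poses are not given: they have to be found in the camera images.
- green_axle (a point): Middle of the axle of the green timer's white thumbwheel, 58 mm above the worktop; x front to back of the timer, y along the axle, z up; does not turn with the wheel. Six-sided drum 48 mm wide, flat faces 31 mm from the axle with 1 to 6 black dots in order; on each edge a grey ridge 5 mm thick, 48 wide, tip 54 mm from the axle. Push a ridge with a finger lowered before it to about z = +37 mm.
- green_wheel (a joint): Wheel angle (rad): 0 = one dot on top, 1.047 two, 2.094 three; grows as the top moves to +x (away from the front). Starts at 0 to 0.5. Ridges lean joint - 0.524 + n x 1.047 from upright, + towards +x: with a face level on top, 30 degrees either way. Friction (0.14 N m, 3 to 4 N at a ridge) holds it wherever it is left, without clicks; stops at -0.1 and 5.35.
- blue_timer: The blue-housed egg timer, not to be touched; like the green one in all but colour. Both are fixed. Origin: centre of its underside; x front to back, y along its axle. Housing 138 (x) by 76 (y) mm, walls 72 mm high, either side of the wheel a round cheek of radius 30 mm about the axle, 26 to 38 mm from the middle, with a white mark on top at x = 0.
- green_egg_cup: Loose light green egg cup, 46 mm wide, 60 mm high, about 90 mm from the middle of the green timer on its +y side; not to be knocked or shifted. Origin: centre of its underside.

How it is judged:
At the end, for the whole second after the job is handed in: The green timer's wheel rests with its three-dot face on top, level to within 0.26 rad (15 degrees); the green egg cup stands upright within 20 mm of where it was (value of joint green_wheel between 1.834 and 2.354 rad and velocity of joint green_wheel between -0.05 and 0.05 rad/s and distance of green_egg_cup from where it was at the start of the episode below 0.02 m and angle between green_egg_cup's own z axis and vertical below 0.3 rad); the robot touches nothing.
It fails at once if the blue timer is pushed (more than 2 N) (contact force between blue_timer and anything else above 2 N).
It fails at once if the green egg cup is tipped over (angle between green_egg_cup's own z axis and vertical above 0.6 rad).
It also fails if it takes over 48 s, if anything falls off the work surface, if the arm or the gripper's body presses on something with over 40 N, if the wrist force passes 120 N, or if a joint passes its speed limit or range.

## Working session

There is one attempt and no reset: what is moved stays moved. The work goes in short steps, Python scripts to look and compute and a shell command to move; the robot and the scene stay as the last step left them, time stands still between calls to the robot, and variables do not carry over. Pictures are saved under pics/ and viewed, at most 10 in all, crops included, and the job is handed in when it is done.

```bash
mkdir -p pics; cat > h.py <<'E'
import numpy as np,cv2
from plant import state,optics,ticket,nets
def save(cam,name,crop=None,s=1):
    im=optics.grab_frame(cam)
    if crop: im=im[crop[1]:crop[3],crop[0]:crop[2]]
    im=cv2.resize(im,None,fx=s,fy=s,interpolation=cv2.INTER_CUBIC)
    cv2.imwrite('pics/'+name,im[:,:,::-1])
def ray(cam,u,v,z):
    c=optics.camera_info(cam);R=np.array(c['R']);t=np.array(c['t'])
    d=R.T@np.array([(u-c['cx'])/c['fx'],(v-c['cy'])/c['fy'],1]);o=-R.T@t
    return o+d*(z-o[2])/d[2]
def proj(cam,X):
    c=optics.camera_info(cam);p=np.array(c['R'])@X+c['t']
    return [round(float(c['fx']*p[0]/p[2]+c['cx']),1),round(float(c['fy']*p[1]/p[2]+c['cy']),1)]
E
python3 - <<'E'
from h import *
a=optics.grab_frame('top');b=optics.grab_frame('scene')
cv2.imwrite('pics/a.png',cv2.resize(np.vstack([a,b])[:,:,::-1],(400,600)) if 0 else a[:,:,::-1]);cv2.imwrite('pics/b.png',b[:,:,::-1])
for c in('top','scene'):
    i=optics.camera_info(c);print(c,(-np.array(i['R']).T@i['t']).round(3),i['fx'])
    for n in('green_axle','green_wheel','blue_timer','green_egg_cup'):
        print(n,[(np.round(d['bbox'],1).tolist(),round(d['confidence'],2)) for d in nets.boxes_of(c,n)[:3]])
s=state();print(s['time'],s['tool_pos'],s['tool_rot'])
E
```

```text
top [0.308 0.046 1.002] 444.24817535495254
green_axle [([351.1, 201.4, 39.8, 63.2], 0.8)]
green_wheel [([349.2, 201.9, 27.8, 44.2], 0.59)]
blue_timer [([350.5, 201.1, 26.4, 44.4], 0.27)]
green_egg_cup [([308.1, 189.9, 21.1, 27.2], 0.72)]
scene [ 0.024 -0.42   0.773] 464.1737914564349
green_axle [([323.7, 252.2, 82.4, 74.9], 0.72)]
green_wheel [([325.9, 242.9, 56.5, 53.9], 0.94)]
blue_timer [([225.9, 203.2, 72.2, 68.6], 0.93)]
green_egg_cup [([304.7, 220.6, 26.0, 29.9], 0.72)]
0.5 [0.16111531 0.6038354  0.23124457] [-1.03361950e-05  1.30021307e-01  9.91511199e-01 -4.64839369e-05]
```

View pics/a.png

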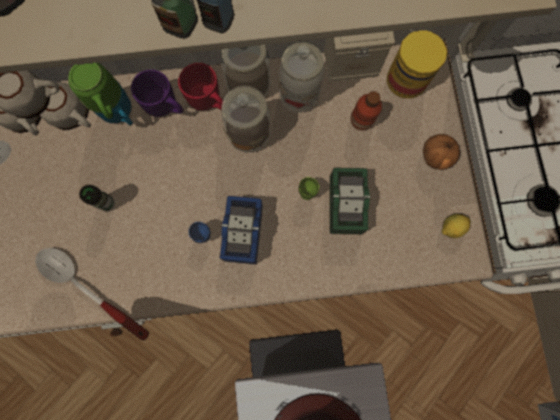

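View pics/b.png

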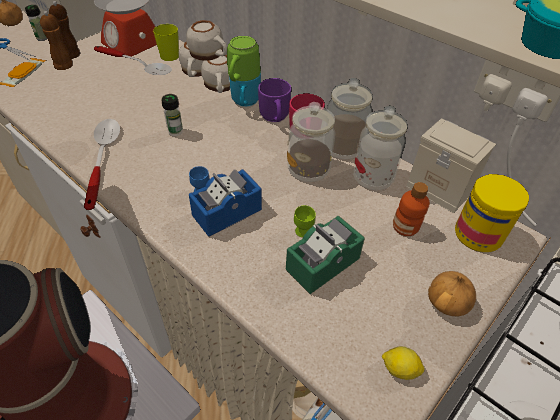

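The top view shows the green timer at about (350,201), the cup at (309,188) and the blue timer at (241,230). Next I measure the pose.

```bash
python3 - <<'E'
from h import *
a=optics.grab_frame('top')
hsv=cv2.cvtColor(a,cv2.COLOR_RGB2HSV)
m=cv2.inRange(hsv,(60,60,20),(95,255,255));m[:, :325]=0;m[:,376:]=0;m[:160]=0;m[245:]=0
r=cv2.minAreaRect(cv2.findNonZero(m));print(r)
bp=cv2.boxPoints(r);P=[ray('top',u,v,0.068) for u,v in bp];P=np.array(P);print(P.round(4),P.mean(0).round(4))
for i in range(2):
    d=P[i+1]-P[i];print(np.linalg.norm(d),np.degrees(np.arctan2(d[1],d[0])))
print('cup',ray('top',308.1,188,0.05))
C=P.mean(0);C[2]=.058;print(proj('top',C),proj('scene',C))
A=cv2.resize(a[155:250,290:390],None,fx=6,fy=6,interpolation=cv2.INTER_CUBIC)
b=optics.grab_frame('scene')[195:295,270:380]
cv2.imwrite('pics/c.png',np.clip(A*1.5,0,255)[:,:,::-1])
cv2.imwrite('pics/d.png',np.clip(cv2.resize(b,None,fx=6,fy=6,interpolation=cv2.INTER_CUBIC)*1.5,0,255)[:,:,::-1])
E
```

```text
((350.0, 199.0), (60.0, 34.0), 90.0)
[[ 0.5735 -0.1055  0.068 ]
 [ 0.5649 -0.1793  0.068 ]
 [ 0.4338 -0.1586  0.068 ]
 [ 0.4421 -0.0869  0.068 ]] [ 0.5036 -0.1326  0.068 ]
0.07427682165153732 -96.62180636131345
0.13275848060479697 171.05358719714897
cup [ 0.54169051 -0.047663    0.05      ]
[349.3, 199.6] [325.2, 247.4][ WARN:0@2.755] global loadsave.cpp:1063 imwrite_ Unsupported depth image for selected encoder is fallbacked to CV_8U.
```

View pics/c.png

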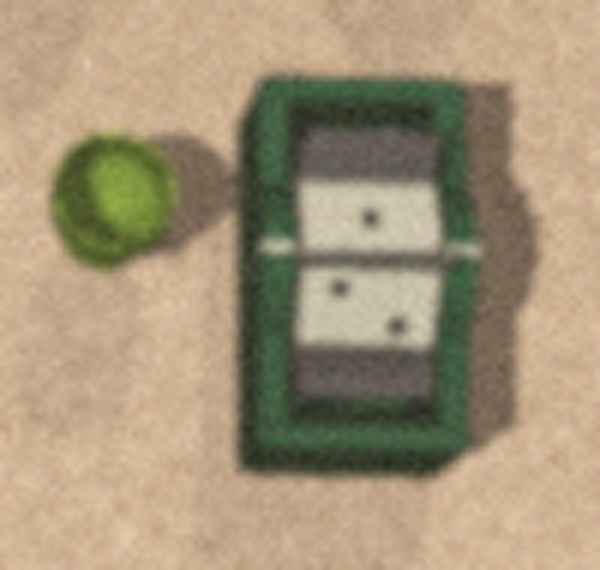

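View pics/d.png

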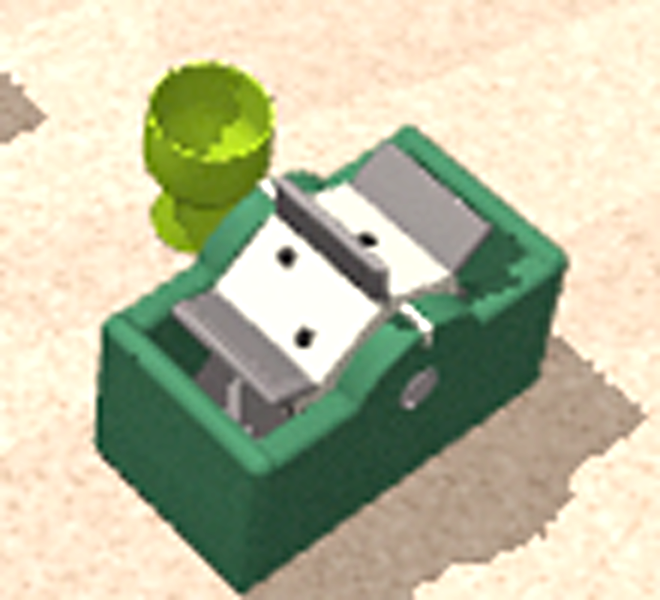

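The wheel shows one and two dots with a ridge nearly upright between them (joint about 0.5). The marks sit at crop rows ~246, so I fix the centre from them.

```bash
cat >> h.py <<'E'
from scipy.spatial.transform import Rotation as Ro
def timer():
    f=lambda u,v:(290+u/6-.4,155+v/6-.4)
    L=ray('top',*f(278,245),.088);Rr=ray('top',*f(461,248),.088)
    return L,Rr
Y=-7.8*np.pi/180
def rel(p,C):  # timer frame
    c,s=np.cos(Y),np.sin(Y);d=np.array(p)-C
    return np.array([c*d[0]+s*d[1],-s*d[0]+c*d[1],d[2]])
def world(q,C):
    c,s=np.cos(Y),np.sin(Y)
    return C+np.array([c*q[0]-s*q[1],s*q[0]+c*q[1],q[2]])
def togo(q,C):
    s=state();R=Ro.from_quat(np.roll(s['tool_rot'],-1))
    d=R.inv().apply(world(q,C)-s['tool_pos'])/.8
    x=R.as_matrix()[:,0];yaw=(np.arctan2(-x[1],-x[0])-Y)
    print('t',s['time'],'rel',rel(s['tool_pos'],C).round(4),'row',d.round(4),'rz',round(yaw/1.5,4),'F',np.round(s['contact_force'],1))
E
python3 - <<'E'
from h import *
L,R=timer();d=L-R;print(L,R,(L+R)/2,np.linalg.norm(d),np.degrees(np.arctan2(d[1],d[0]))-90)
C=(L+R)/2;C[2]=.058;print('C',C,proj('scene',C))
for u,v,n in((370,257,'ridgeB tip'),):
  print(rel(ray('top',290+u/6-.4,155+v/6-.4,.112),C))
# model check: project the upright ridge tip ends / others for angles, in scene crop px
for th in(0.35,.4,.45,.5):
  o=[]
  for k in(0,-1,1):
    a=th-.524+k*1.047
    for y in(.024,-.024):
      p=proj('scene',world([.054*np.sin(a),y,.054*np.cos(a)],C));o.append([round((p[0]-270)*6),round((p[1]-195)*6)])
  print(th,o)
togo([-.025,0,.1],C)
E
```

```text
[ 0.50953734 -0.10023838  0.088     ] [ 0.50105998 -0.16402874  0.088     ] [ 0.50529866 -0.13213356  0.088     ] 0.06435118959957428 -7.569915098229956
C [ 0.50529866 -0.13213356  0.058     ] [325.5, 246.8]
[-0.00945884  0.00380215  0.054     ]
0.35 [[275, 173], [384, 268], [170, 308], [274, 405], [385, 136], [493, 226]]
0.4 [[282, 169], [391, 263], [172, 301], [277, 398], [388, 137], [495, 227]]
0.45 [[288, 164], [397, 258], [176, 295], [280, 392], [391, 140], [497, 229]]
0.5 [[295, 160], [403, 253], [179, 288], [284, 385], [393, 142], [500, 232]]
t 0.6 rel [-0.4408  0.6825  0.1733] row [-0.6218 -0.7819  0.0916] rz -0.0831 F [-0.2  0.3 -0.4]
```

```bash
r='x'; python3 -m inch '[{"dx":-0.62,"dy":-0.78,"rz":-0.083},{"dx":-0.62,"dy":-0.78,"rz":-0.083},{"dx":-0.62,"dy":-0.78,"rz":-0.083},{"dx":-0.62,"dy":-0.78,"rz":-0.083},{"dx":-0.62,"dy":-0.78,"rz":-0.083}]' -1
python3 -c "
from h import *
togo([-.036,0,.1],np.array([.5053,-.1321,.058]))"
```

```text
t 0.6 rel [-0.4408  0.6825  0.1733] row [-0.6082 -0.7835  0.0916] rz -0.0831 F [-0.2  0.3 -0.4]validation failed for argument at $[0]...
```

```bash
python3 -m inch '[{"dx":-0.61,"dy":-0.78,"dz":0,"rx":0,"ry":0,"rz":-0.083},{"dx":-0.61,"dy":-0.78,"dz":0,"rx":0,"ry":0,"rz":-0.083},{"dx":-0.61,"dy":-0.78,"dz":0,"rx":0,"ry":0,"rz":-0.083},{"dx":-0.61,"dy":-0.78,"dz":0,"rx":0,"ry":0,"rz":-0.083},{"dx":-0.61,"dy":-0.78,"dz":0,"rx":0,"ry":0,"rz":-0.083}]' -1
python3 -c "
from h import *
togo([-.036,0,.1],np.array([.5053,-.1321,.058]))"
```

```text
time: 1.1
tool_pos: [0.2595, 0.3722, 0.2315]
tool_rot: [0.0, 0.068, 0.998, 0.0]
contact_force: [1.0, -0.1, -0.4]
gripper_width: 0.143
grasp_force: 0.0
t 1.1 rel [-0.312   0.4663  0.1735] row [-0.3445 -0.5831  0.0918] rz 0.0005 F [ 1.  -0.1 -0.4]
```

```bash
python3 -m inch '[{"dx":-0.34,"dy":-0.58,"dz":0,"rx":0,"ry":0,"rz":0},{"dx":-0.34,"dy":-0.58,"dz":0,"rx":0,"ry":0,"rz":0},{"dx":-0.34,"dy":-0.58,"dz":0,"rx":0,"ry":0,"rz":0},{"dx":-0.34,"dy":-0.58,"dz":0,"rx":0,"ry":0,"rz":0},{"dx":-0.34,"dy":-0.58,"dz":0,"rx":0,"ry":0,"rz":0}]'
python3 -c "
from h import *
togo([-.036,0,.1],np.array([.5053,-.1321,.058]))"
```

```text
time: 1.6
tool_pos: [0.3555, 0.1412, 0.2318]
tool_rot: [0.001, 0.068, 0.998, 0.0]
contact_force: [0.8, -0.7, 0.2]
gripper_width: 0.001
grasp_force: 0.0
t 1.6 rel [-0.1855  0.2504  0.1738] row [-0.1867 -0.3131  0.0923] rz 0.0002 F [ 0.8 -0.7  0.2]
```

```bash
python3 -m inch '[{"dx":-0.18,"dy":-0.31,"dz":0,"rx":0,"ry":0,"rz":0},{"dx":-0.18,"dy":-0.31,"dz":0,"rx":0,"ry":0,"rz":0},{"dx":-0.18,"dy":-0.31,"dz":0,"rx":0,"ry":0,"rz":0},{"dx":-0.18,"dy":-0.31,"dz":0,"rx":0,"ry":0,"rz":0},{"dx":-0.18,"dy":-0.31,"dz":0,"rx":0,"ry":0,"rz":0}]'
python3 -m inch '[{"dx":0,"dy":0,"dz":0,"rx":0,"ry":0,"rz":0},{"dx":0,"dy":0,"dz":0,"rx":0,"ry":0,"rz":0},{"dx":0,"dy":0,"dz":0,"rx":0,"ry":0,"rz":0}]'
python3 -c "
from h import *
togo([-.036,0,.08],np.array([.5053,-.1321,.058]))"
```

```text
time: 2.1
tool_pos: [0.4506, -0.0905, 0.2318]
tool_rot: [0.001, 0.069, 0.998, -0.0]
contact_force: [1.0, 0.7, 0.8]
gripper_width: -0.001
grasp_force: 0.0
time: 2.4
tool_pos: [0.4499, -0.0875, 0.2312]
tool_rot: [-0.0, 0.068, 0.998, 0.0]
contact_force: [-0.3, -0.4, -0.6]
gripper_width: -0.001
grasp_force: 0.0
t 2.4 rel [-0.061   0.0366  0.1732] row [-0.0312 -0.0459  0.1165] rz 0.0004 F [-0.3 -0.4 -0.6]
```

```bash
python3 -m inch '[{"dx":-0.031,"dy":-0.046,"dz":0.05,"rx":0,"ry":0,"rz":0},{"dx":-0.031,"dy":-0.046,"dz":0.1,"rx":0,"ry":0,"rz":0},{"dx":-0.031,"dy":-0.046,"dz":0.14,"rx":0,"ry":0,"rz":0},{"dx":-0.031,"dy":-0.046,"dz":0.17,"rx":0,"ry":0,"rz":0},{"dx":-0.031,"dy":-0.046,"dz":0.17,"rx":0,"ry":0,"rz":0}]'
python3 -c "
from h import *
togo([.019,0,.037],np.array([.5053,-.1321,.058]));save('scene','e.png',(250,150,390,270),5)"
```

```text
time: 2.9
tool_pos: [0.4667, -0.1253, 0.0913]
tool_rot: [-0.004, 0.067, 0.998, 0.001]
contact_force: [0.3, -0.5, 0.6]
gripper_width: -0.005
grasp_force: 0.0
t 2.9 rel [-0.0392  0.0015  0.0333] row [-0.0727 -0.002  -0.0052] rz 0.0015 F [ 0.3 -0.5  0.6]
```

View pics/e.png

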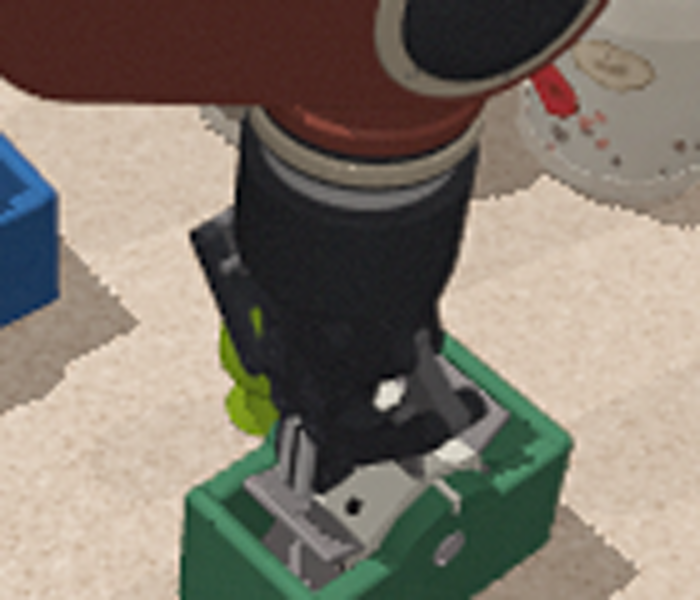

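The finger is in front of the near-upright ridge and behind the lower one, and it clears the cup. Push 1.

```bash
python3 -m inch '[{"dx":-0.015,"dy":0,"dz":0,"rx":0,"ry":0,"rz":0},{"dx":-0.027,"dy":0,"dz":0,"rx":0,"ry":0,"rz":0},{"dx":-0.039,"dy":0,"dz":0,"rx":0,"ry":0,"rz":0},{"dx":-0.052,"dy":0,"dz":0,"rx":0,"ry":0,"rz":0},{"dx":-0.064,"dy":0,"dz":0,"rx":0,"ry":0,"rz":0}]'
python3 -m inch '[{"dx":0,"dy":0,"dz":0,"rx":0,"ry":0,"rz":0},{"dx":0,"dy":0,"dz":0,"rx":0,"ry":0,"rz":0}]'
python3 -c "
from h import *
togo([-.040,0,.085],np.array([.5053,-.1321,.058]))"
```

```text
time: 3.45
tool_pos: [0.5208, -0.135, 0.0952]
tool_rot: [-0.001, 0.068, 0.998, -0.0]
contact_force: [-4.2, 1.4, 1.3]
gripper_width: -0.002
grasp_force: 1.5
time: 3.65
tool_pos: [0.5216, -0.1355, 0.0959]
tool_rot: [0.001, 0.068, 0.998, -0.0]
contact_force: [0.1, -0.2, 0.3]
gripper_width: 0.003
grasp_force: 0.0
t 3.65 rel [ 0.0166 -0.0011  0.0379] row [ 0.0706  0.0014 -0.0591] rz -0.0001 F [ 0.1 -0.2  0.3]
```

Contact force of 4 N matches the wheel's friction. I raise, move back and look.

```bash
python3 -m inch '[{"dx":0,"dy":0,"dz":-0.05,"rx":0,"ry":0,"rz":0},{"dx":0,"dy":0,"dz":-0.1,"rx":0,"ry":0,"rz":0},{"dx":0.06,"dy":0,"dz":-0.1,"rx":0,"ry":0,"rz":0},{"dx":0.12,"dy":0,"dz":-0.12,"rx":0,"ry":0,"rz":0},{"dx":0.17,"dy":0,"dz":-0.14,"rx":0,"ry":0,"rz":0}]'
python3 -m inch '[{"dx":0.03,"dy":0,"dz":0,"rx":0,"ry":0,"rz":0},{"dx":0.03,"dy":0,"dz":0,"rx":0,"ry":0,"rz":0}]'
python3 -c "
from h import *
togo([-.040,0,.085],np.array([.5053,-.1321,.058]))
a=optics.grab_frame('top')[155:250,300:390];b=optics.grab_frame('scene')[195:295,270:380]
f=lambda i:cv2.resize(i,(390,390),interpolation=cv2.INTER_CUBIC)
cv2.imwrite('pics/f.png',np.hstack([f(a),f(b)])[:,:,::-1])"
```

```text
time: 4.15
tool_pos: [0.3842, -0.1163, 0.2076]
tool_rot: [0.0, 0.068, 0.998, -0.0]
contact_force: [0.0, -0.3, 1.5]
gripper_width: 0.004
grasp_force: 0.0
time: 4.35
tool_pos: [0.361, -0.1135, 0.2085]
tool_rot: [0.002, 0.069, 0.998, -0.001]
contact_force: [0.1, 0.4, 0.1]
gripper_width: -0.001
grasp_force: 0.0
t 4.35 rel [-0.1455 -0.0011  0.1505] row [-0.1314  0.0018  0.0825] rz -0.001 F [0.1 0.4 0.1]
```

View pics/f.png

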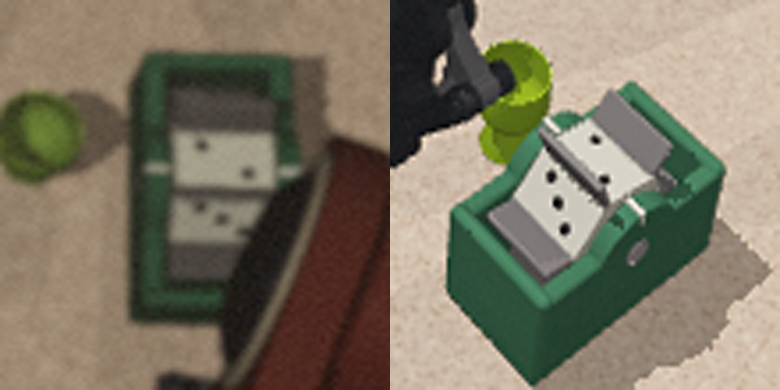

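The faces show two dots behind and three in front, with the next ridge leaning about -0.3. The cup is undisturbed. I line up for push 2.

```bash
python3 -m inch '[{"dx":-0.05,"dy":0.001,"dz":0.03,"rx":0,"ry":0,"rz":0},{"dx":-0.1,"dy":0.001,"dz":0.06,"rx":0,"ry":0,"rz":0},{"dx":-0.131,"dy":0.001,"dz":0.082,"rx":0,"ry":0,"rz":0},{"dx":-0.131,"dy":0.001,"dz":0.12,"rx":0,"ry":0,"rz":0},{"dx":-0.131,"dy":0.001,"dz":0.142,"rx":0,"ry":0,"rz":0}]'
python3 -m inch '[{"dx":0,"dy":0,"dz":0,"rx":0,"ry":0,"rz":0},{"dx":0,"dy":0,"dz":0,"rx":0,"ry":0,"rz":0}]'
python3 -c "
from h import *
togo([.0075,0,.037],np.array([.5053,-.1321,.058]))"
```

```text
time: 4.95
tool_pos: [0.4662, -0.1263, 0.0905]
tool_rot: [-0.002, 0.068, 0.998, 0.001]
contact_force: [0.0, -0.2, -0.1]
gripper_width: 0.003
grasp_force: 0.0
time: 5.15
tool_pos: [0.4663, -0.1267, 0.0934]
tool_rot: [-0.0, 0.068, 0.998, 0.0]
contact_force: [0.8, -0.0, 0.7]
gripper_width: -0.0
grasp_force: 0.0
t 5.15 rel [-0.0394  0.      0.0354] row [-0.0586 -0.0001 -0.0021] rz 0.0 F [ 0.8 -0.   0.7]
```

```bash
python3 -m inch '[{"dx":-0.015,"dy":0,"dz":-0.002,"rx":0,"ry":0,"rz":0},{"dx":-0.027,"dy":0,"dz":-0.002,"rx":0,"ry":0,"rz":0},{"dx":-0.038,"dy":0,"dz":-0.002,"rx":0,"ry":0,"rz":0},{"dx":-0.049,"dy":0,"dz":-0.002,"rx":0,"ry":0,"rz":0},{"dx":-0.058,"dy":0,"dz":-0.002,"rx":0,"ry":0,"rz":0}]'
python3 -m inch '[{"dx":0,"dy":0,"dz":0,"rx":0,"ry":0,"rz":0},{"dx":0,"dy":0,"dz":0,"rx":0,"ry":0,"rz":0}]'
python3 -c "
from h import *
togo([.0075,0,.037],np.array([.5053,-.1321,.058]))"
python3 -m inch '[{"dx":0,"dy":0,"dz":-0.05,"rx":0,"ry":0,"rz":0},{"dx":0,"dy":0,"dz":-0.1,"rx":0,"ry":0,"rz":0},{"dx":0.06,"dy":0,"dz":-0.12,"rx":0,"ry":0,"rz":0},{"dx":0.12,"dy":0,"dz":-0.14,"rx":0,"ry":0,"rz":0},{"dx":0.17,"dy":0,"dz":-0.14,"rx":0,"ry":0,"rz":0}]'
python3 -m inch '[{"dx":0.02,"dy":0,"dz":0,"rx":0,"ry":0,"rz":0},{"dx":0.02,"dy":0,"dz":0,"rx":0,"ry":0,"rz":0},{"dx":0.02,"dy":0,"dz":0,"rx":0,"ry":0,"rz":0}]'
python3 -c "
from h import *
C=np.array([.5053,-.1321,.058])
a=optics.grab_frame('top')[155:250,300:390];b=optics.grab_frame('scene')[195:295,270:380]
f=lambda i:cv2.resize(i,(390,390),interpolation=cv2.INTER_CUBIC)
cv2.imwrite('pics/g.png',np.hstack([f(a),f(b)])[:,:,::-1])
for l in (-.26,-.13,0,.13,.26):
  o=[]
  for k in (.524,-.524):
   for y in(.024,-.024):
    p=proj('scene',world([.054*np.sin(l+k),y,.054*np.cos(l+k)],C));o.append([round((p[0]-270)*390/110+390),round((p[1]-195)*3.9)])
  print(l,o)
"
```

```text
time: 5.65
tool_pos: [0.5118, -0.133, 0.0947]
tool_rot: [-0.001, 0.068, 0.998, 0.0]
contact_force: [-4.4, 0.9, -1.2]
gripper_width: 0.003
grasp_force: 1.7
time: 5.85
tool_pos: [0.5127, -0.1331, 0.0955]
tool_rot: [0.001, 0.068, 0.998, -0.0]
contact_force: [-0.2, -0.4, 0.5]
gripper_width: -0.002
grasp_force: 0.0
t 5.85 rel [ 0.0075 -0.      0.0375] row [0.     0.     0.0007] rz -0.0001 F [-0.2 -0.4  0.5]
time: 6.35
tool_pos: [0.3772, -0.1149, 0.2105]
tool_rot: [0.003, 0.068, 0.998, -0.001]
contact_force: [-0.3, -0.5, 0.6]
gripper_width: 0.003
grasp_force: 0.0
time: 6.65
tool_pos: [0.3619, -0.1126, 0.208]
tool_rot: [0.001, 0.068, 0.998, -0.0]
contact_force: [-0.1, -1.0, 0.1]
gripper_width: 0.0
grasp_force: 0.0
-0.26 [[585, 91], [649, 151], [510, 161], [573, 225]]
-0.13 [[593, 88], [657, 147], [518, 150], [581, 213]]
0 [[601, 86], [665, 145], [527, 139], [591, 202]]
0.13 [[608, 85], [672, 144], [536, 129], [600, 191]]
0.26 [[614, 87], [678, 145], [546, 119], [610, 181]]
```

View pics/g.png

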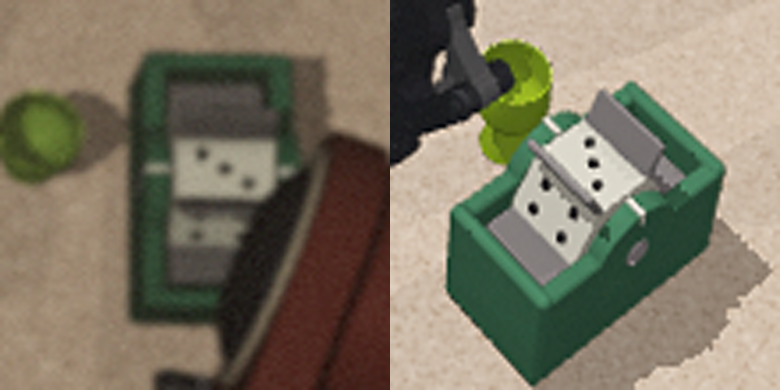

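The three-dot face is on top, level with the marks: the ridge tips at (603,90) and (531,142) match an error of about 0. The cup has not moved and the arm is clear.

```bash
python3 -c "
from plant import ticket
print(ticket.job_done())"
```

```text
the job is handed in; nothing more can be done
None
```

The green timer is set to three, with its three-dot face level on top; the blue timer was not touched, the egg cup has not moved, and the job is handed in.

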